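# Shelve the filled bottle and jar by height on the stepped stand

### The arm

A 6-joint arm with a two-finger parallel gripper is mounted at the origin on the work surface. World frame = base frame: x ahead of the robot, y to its left, z up, the work surface at z = 0. Lengths are in mm, angles in rad, forces in N, time in s.
With the tool pointing down it reaches from about 350 to 975 mm from the base axis. Payload 7.1 kg.
Tool frame: the origin (TCP) lies at the centre of the arm's flange, where the gripper is bolted on; the fingertips stand 182 mm ahead of it and the grasp point (between the pads) lies 163 mm ahead of it; z points along the fingers, y is the line along which they close (so a half turn about z gives the same grasp; the last joint's range is limited). The gripper opens to 88 mm and grips with 3 to 60 N. Pads are 20 mm wide; open, the fingers measure 115 mm over their backs; the gripper's body (75 mm by 178 mm) begins 61 mm behind the grasp point.
Start: joints at [-1.366, 0.423, 1.63, -0, 1.089, -0.019], TCP at [138.73, -609.393, 404.675] pointing down, gripper open.
Joint ranges: [-3, 3], [-0.9, 2.11], [0.09, 2.58], [-1.31, 4.45], [0.11, 2.69], [-2.54, 2.54]. Speed limits (rad/s): [2.39, 2.39, 3.01, 3.14, 3.14, 3.14].

### API

Orientations are given as a rotation vector (axis times angle).
In Python, from workcell import readout, get_image, ctrl gives the robot as it stands.
- The arm moves only by the tool step_arm, never from a script. Its argument "targets" is a list that holds one entry, the list of rows, each a list of 7 numbers: the shift along the world's x, y, z as a fraction of full scale, then the turn, a rotation vector about the world's x, y, z as a fraction of full scale, then the opening, from 0 (shut) to 1 (fully open). In form: [[[dx, dy, dz, wx, wy, wz, claw], ...]]. A call has exactly 5 rows; each row shifts and turns the commanded pose from where the row before left it; what a row does not reach is not made up. Full scale, the value 1, is 0.05 m for a shift and 4 degrees for a turn. A row lasts 1/8 s, in which the tool goes at most 62.5 mm and 10.7 degrees, less where a joint would pass 70% of its speed; a pose out of reach is approached as far as the arm can. A call with a number of a shift or a turn outside -1 to 1 is refused whole. A call with a gripper value outside its range is refused whole. The fingers move at their own pace and stop on an object; the grip force is fixed at half the most. Time passes only in rows, so rows that do not move let the fingers close, or fill a call up. It gives the time, the measured TCP pose, the force, the opening and the grip force at its end, in the units of the state.
- readout.get_obs(): the state, without advancing time (a new reading comes with each control period).
- get_image(name): name is "scene" or "side" or "wrist"; returns a dict with "pixels" (400x640x3 uint8, red, green, blue), "intrinsics" (3x3 intrinsics, pixels), "extrinsics" (4x4, takes a point from world to camera coordinates). Camera axes: x right, y down, z forward; pixel columns grow to the right and rows downward; lengths in mm; the calibration is good to about 2 mm. A picture is of the moment at which its call begins. There is no depth.
- ctrl.close_job(): hands the job in; it is judged then, once.
The state is a dict: "t": time; "qpos": joint angles; "qvel": joint speeds; "joint_torque": joint torques, N m; "ee_pos": TCP position; "orientation": TCP orientation; "ft_force": force on the tool from outside, world axes, zero at the start; "moment": the same for the moment, N m; "width": finger opening in mm; "grasp_force": force on a finger pad.
Only numpy, scipy, OpenCV 4.12 (cv2) and the standard library are available. Lean on these libraries where they do the work, as an engineer would, in place of code of your own. Each camera call takes 0.05 s, during which the arm holds its last target. There are 200 camera calls.

### The job

Put the tall square bottle and the short round jar that stand on the table away on the two-tier stand by height: the tall bottle on the lower, high-roofed tier and the jar on the upper, low-roofed tier, each standing upright and pushed in under the board above it until less than 10 mm of it sticks out past that board's front edge. Keep both upright all the way, and leave the stock already on the stand, and the glass beaker, where they are.

Things in the scene. Friction and masses are not known exactly. Their poses are not given: they have to be found in the camera images.
- flacon: The tall bottle: square amber glass body 46 x 46 mm in plan and 48 mm high (faces along its x and y), then a short thin neck and a round black cap 29 mm across; 64 mm tall overall. About 0.18 kg. Stands on the table. Origin: centre of its underside, z up.
- jar: The short jar: round, 50 mm diameter, 36 mm tall, straight sides, amber glass with a black lid of the same diameter (top 13 mm). About 0.1 kg. Stands on the table. Origin: centre of its underside, z up.
- stand: Fixed stepped stand: three wooden boards 300 mm wide (y) on thin dark posts, open front and back. Origin: centre on the table; x from open front (robot side) to back, z up. Boards (mm): bottom x -110..100, top face z 10; middle x -50..100, z 84..90; top x 10..100, z 136..142. Posts 10 mm square at y +-144, x -40 (lower tier only), 18 (upper tier only), 94.
- lower_tier (a point): On the lower tier's floor (top of the bottom board), mid-width, straight below the front edge of the middle board, its roof. Axes as the stand's. Floor to roof 74 mm. The floor juts 60 mm out in front of the roof as an open ledge; from here 143 mm back to a stop strip 12 mm high.
- upper_tier (a point): On the upper tier's floor (top of the middle board), mid-width, straight below the front edge of the top board, its roof. Axes as the stand's. Floor to roof 46 mm. The floor juts 60 mm out in front of the roof as an open ledge; from here 83 mm back to a stop strip 12 mm high.
- stock_bottle: Round amber bottle with black cap, 42 mm diameter, 66 mm tall, 0.16 kg, already standing on the lower tier, left or right of the middle. Stock: leave it. Origin: centre of its underside.
- stock_jar: Round amber jar with black lid, 44 mm diameter, 33 mm tall, 0.08 kg, already standing on the upper tier, on the opposite side to the stock bottle. Stock: leave it. Origin: centre of its underside.
- beaker: Clear glass beaker, 70 mm diameter, 85 mm tall, on the table to the left of the stand. Bystander. Origin: centre of its underside.
Things that resemble listed ones, but are neither listed nor needed, are in the scene too. What is shaped like the jar but pink is not meant.

How it is judged:
By the outcome, as a careful person would: the job done as asked, in the order asked, and still so for the second after the job is handed in, with the robot touching nothing.
It also fails if it takes over 72 s, if anything falls off the work surface, if the arm or the gripper's body presses on something with over 40 N, if the wrist force passes 120 N, or if a joint passes its speed limit or range.

## Working session

There is one attempt and no reset: what is moved stays moved. The work goes in short steps, Python scripts to look and compute and a tool call to move; the robot and the scene stay as the last step left them, time stands still between calls to the robot, and variables do not carry over. Pictures are saved under pics/ and viewed, at most 10 in all, crops included, and the job is handed in when it is done.

Besides the shell and the picture viewer there is one more tool, called after "Emit:" by a JSON object that holds its "name" and its "arguments". step_arm: Moves the arm, as the interface text tells. Shift numbers are shares of 0.05 m and turn numbers shares of 4 degrees, none past 1 either way. Its arguments: {"type":"object","properties":{"targets":{"type":"array"}},"required":["targets"]}

```bash
ls; mkdir -p pics; python3 - <<'E'
from workcell import readout,get_image,ctrl
import cv2,numpy as np
o=readout.get_obs();print({k:np.round(v,3) for k,v in o.items()})
for n in("scene","side"):
    d=get_image(n);cv2.imwrite(f"pics/{n}0.png",d["pixels"][:,:,::-1]);print(n,np.round(d["intrinsics"],1).tolist(),np.round(d["extrinsics"],3).tolist())
E
```

```text
pics
{'t': np.float64(0.0), 'qpos': array([-1.366,  0.424,  1.631,  0.   ,  1.089, -0.019]), 'qvel': array([-0.001, -0.001, -0.002,  0.   ,  0.   ,  0.001]), 'joint_torque': array([-3.0000e-03, -5.4463e+01, -2.7367e+01,  6.4000e-02,  2.3000e-02,
       -0.0000e+00]), 'ee_pos': array([ 138.695, -609.149,  403.907]), 'orientation': array([-3.12 , -0.351,  0.   ]), 'ft_force': array([ 0.782,  0.826, -0.153]), 'moment': array([-0.025,  0.005,  0.012]), 'grasp_force': np.float64(0.0), 'width': np.float64(88.137)}
scene [[424.0, 0.0, 317.7], [0.0, 424.0, 200.8], [0.0, 0.0, 1.0]] [[0.128, 0.992, -0.011, -92.722], [0.543, -0.079, -0.836, -223.786], [-0.83, 0.101, -0.549, 1618.835], [0.0, 0.0, 0.0, 1.0]]
side [[388.8, 0.0, 318.2], [0.0, 388.8, 196.3], [0.0, 0.0, 1.0]] [[-0.74, -0.673, -0.021, 395.888], [-0.422, 0.488, -0.764, 285.364], [0.525, -0.556, -0.644, 881.91], [0.0, 0.0, 0.0, 1.0]]
```

View pics/scene0.png

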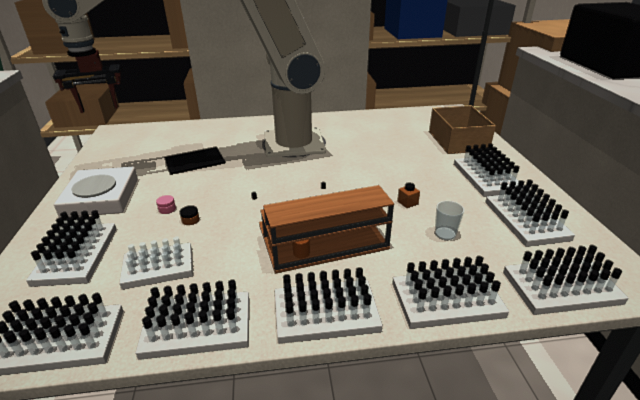

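View pics/side0.png

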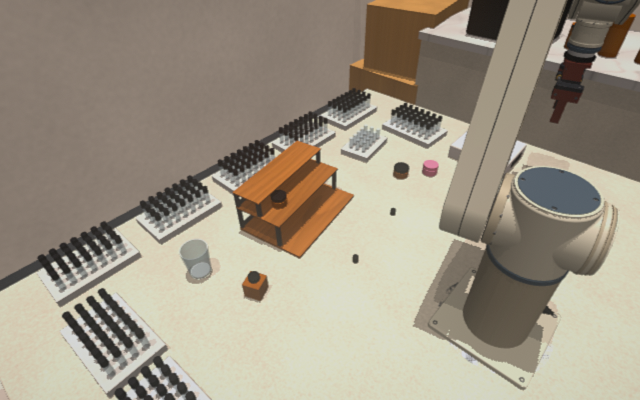

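The scene view (from behind the stand) shows the flacon at (409,195), jar at (189,214), pink decoy at (166,204), and stand at about (327,228). In the side view the flacon is at (255,286), the jar at (401,170), the stock jar at (279,198), and two small black things lie on the table. I'll zoom in next.

```bash
python3 - <<'E'
import cv2,numpy as np
a=cv2.imread("pics/scene0.png")[175:275,160:470];b=cv2.imread("pics/side0.png")[135:305,225:425]
cv2.imwrite("pics/c1.png",cv2.resize(a,None,fx=2.58,fy=2.58,interpolation=cv2.INTER_CUBIC))
cv2.imwrite("pics/c2.png",cv2.resize(b,None,fx=3.5,fy=3.5,interpolation=cv2.INTER_CUBIC))
E
```

```text
(no output)
```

View pics/c1.png

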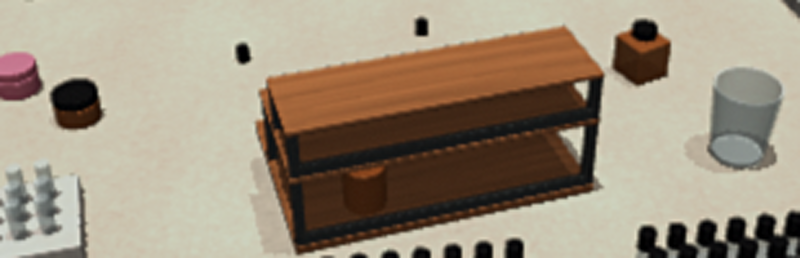

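View pics/c2.png

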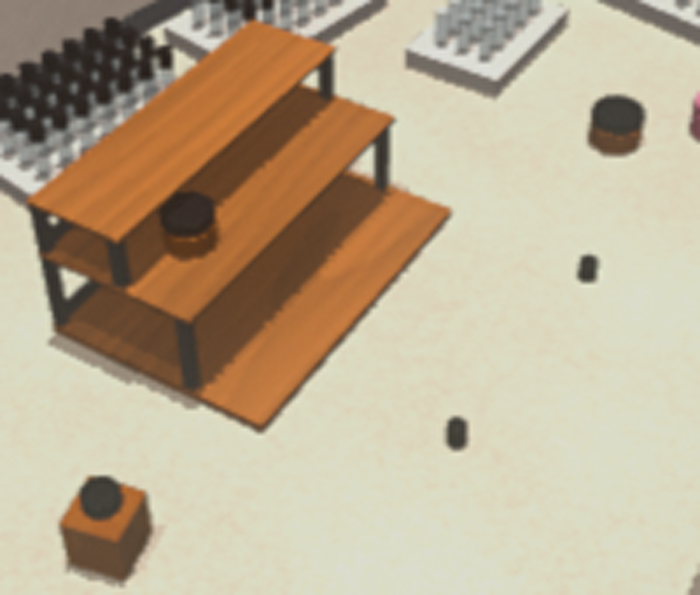

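The crops show the stand's corners, with front board corners in c2 at (261,428)/(450,211), (188,320)/(395,120) and (117,240)/(334,47). They also show the flacon cap at (101,497), the jar lid at (618,113), and the stock jar lid at (188,213), which is on the upper ledge.

```bash
cat > h.py <<'E'
import cv2,numpy as np
from workcell import readout,get_image,ctrl
def ray(d,uv,z):
    K=np.array(d["intrinsics"]);E=np.array(d["extrinsics"]);R,t=E[:3,:3],E[:3,3]
    c=-R.T@t;v=R.T@np.linalg.solve(K,[uv[0],uv[1],1.]);return (c+v*(z-c[2])/v[2])[:2]
E
python3 - <<'E'
from h import *
s=get_image("side");f=get_image("scene")
P=lambda u,v,z:ray(s,(u/3.5+225-.3,v/3.5+135-.3),z)
Q=lambda u,v,z:ray(f,(u/2.58+160-.3,v/2.58+175-.3),z)
for n,a,b,x,z in(("bot",(261,428),(450,211),-110,10),("mid",(188,320),(395,120),-50,90),("top",(117,240),(334,47),10,142)):
    A,B=P(*a,z),P(*b,z);d=A-B;yaw=np.arctan2(-d[0],d[1]);o=(A+B)/2-x*np.array([np.cos(yaw),np.sin(yaw)])
    print(n,A.round(),B.round(),np.linalg.norm(d).round(),np.degrees(yaw).round(1),o.round(1))
print("topscene",[Q(*p,142).round() for p in((267,80),(290,135),(603,73),(567,27))])
print("cap",P(101,497,64).round(),Q(645,30,64).round())
print("flac sh",[P(*p,48).round() for p in((62,523),(126,538),(150,491),(90,478))],[Q(*p,48).round() for p in((615,38),(640,50),(669,42))])
print("jar",P(618,113,36).round(),Q(75,93,36).round())
print("sj",P(188,213,123).round())
print("beaker bottom",Q(740,150,0).round(),"sbot",Q(365,205,10).round())
print("small",P(457,433,10).round(),P(588,268,10).round())
E
```

```text
bot [460. 157.] [ 511. -137.] 298.0 9.8 [593.5  29. ]
mid [522. 165.] [ 567. -126.] 294.0 8.8 [593.7  27.3]
top [580. 175.] [ 631. -119.] 299.0 9.9 [595.7  26.6]
topscene [array([ 635., -117.]), array([722., -99.]), array([668., 190.]), array([584., 178.])]
cap [463. 303.] [478. 299.]
flac sh [array([477., 328.]), array([436., 308.]), array([453., 271.]), array([493., 291.])] [array([464., 270.]), array([493., 290.]), array([482., 327.])]
jar [ 462. -328.] [ 470. -327.]
sj [581. 106.]
beaker bottom [623. 362.] sbot [667. -34.]
small [345.  64.] [ 375. -154.]
```

Emit:
{"name": "step_arm", "arguments": {"targets": [[[0.5, 0.9, 0, 0, 0, 0.5, 1], [0.5, 0.9, 0, 0, 0, 0.5, 1], [0.5, 0.9, 0, 0, 0, 0.5, 1], [0.5, 0.9, 0, 0, 0, 0.5, 1], [0.5, 0.9, 0, 0, 0, 0.5, 1]]]}}

```text
t: 0.82
ee_pos: [264.2, -382.9, 404.7]
orientation: [3.079, 0.623, 0.0]
ft_force: [0.0, 0.4, -0.1]
width: 88.1
grasp_force: 0.0
```

Emit:
{"name": "step_arm", "arguments": {"targets": [[[0.6, 0.9, 0, 0, 0, 0.5, 1], [0.6, 0.9, 0, 0, 0, 0.45, 1], [0.5, 0.9, 0, 0, 0, 0, 1], [0.5, 0.9, 0, 0, 0, 0, 1], [0.5, 0.9, 0, 0, 0, 0, 1]]]}}

```text
t: 1.45
ee_pos: [399.3, -157.8, 404.8]
orientation: [3.057, 0.723, 0.001]
ft_force: [1.0, -0.8, 0.5]
width: 87.4
grasp_force: 0.0
```

Emit:
{"name": "step_arm", "arguments": {"targets": [[[0.2, 0.9, 0, 0, 0, 0, 1], [0.2, 0.9, 0, 0, 0, 0, 1], [0.2, 0.9, 0, 0, 0, 0, 1], [0.2, 0.9, 0, 0, 0, 0, 1], [0.2, 0.9, 0, 0, 0, 0, 1]]]}}

```text
t: 2.08
ee_pos: [448.8, 67.2, 404.8]
orientation: [3.057, 0.724, 0.0]
ft_force: [0.9, -1.5, 0.4]
width: 88.0
grasp_force: 0.0
```

Emit:
{"name": "step_arm", "arguments": {"targets": [[[0.06, 0.93, -0.2, 0, 0, 0, 1], [0.06, 0.93, -0.2, 0, 0, 0, 1], [0.06, 0.93, -0.2, 0, 0, 0, 1], [0.06, 0.93, -0.2, 0, 0, 0, 1], [0.06, 0.93, -0.2, 0, 0, 0, 1]]]}}

```text
t: 2.7
ee_pos: [463.6, 299.7, 354.3]
orientation: [3.057, 0.724, -0.0]
ft_force: [0.9, -0.2, -0.3]
width: 87.7
grasp_force: 0.0
```

Emit:
{"name": "step_arm", "arguments": {"targets": [[[0, 0, 0, 0, 0, 0, 1], [0, 0, 0, 0, 0, 0, 1], [0, 0, 0, 0, 0, 0, 1], [0, 0, 0, 0, 0, 0, 1], [0, 0, 0, 0, 0, 0, 1]]]}}

```text
t: 3.32
ee_pos: [463.9, 297.5, 355.0]
orientation: [-3.057, -0.722, -0.001]
ft_force: [-0.0, 0.1, 0.2]
width: 88.1
grasp_force: 0.0
```

```bash
python3 - <<'E'
from h import *
d=get_image("wrist");s=get_image("side");i=np.hstack([d["pixels"],s["pixels"][50:450,100:500]])[:,:,::-1]
cv2.imwrite("pics/w1.png",d["pixels"][:,:,::-1])
i=cv2.resize(i,(800,round(800*400/i.shape[1])));cv2.imwrite("pics/w1v.png",i) if 0 else None
# black cap and amber body
h=cv2.cvtColor(d["pixels"],cv2.COLOR_RGB2HSV)
m=cv2.inRange(h,(3,110,30),(18,255,255));n,l,st,c=cv2.connectedComponentsWithStats(m)
for k in range(1,n):
    if st[k,4]>300: print(st[k],c[k].round(),ray(d,c[k],48).round(1), cv2.minAreaRect(np.argwhere(l==k)[:,::-1].astype(np.float32)))
m=(h[:,:,2]<50).astype(np.uint8);n,l,st,c=cv2.connectedComponentsWithStats(m)
for k in range(1,n):
    if st[k,4]>150: print("blk",st[k],c[k].round(),ray(d,c[k],64).round(1))
print(np.round(d["extrinsics"],2).tolist(),np.array(d["intrinsics"])[0,0])
E
```

```text
Traceback (most recent call last):
ValueError: all the input array dimensions except for the concatenation axis must match exactly, but along dimension 0, the array at index 0 has size 400 and the array at index 1 has size 350
```

```bash
python3 - <<'E'
from h import *
d=get_image("wrist");s=get_image("side")
i=np.hstack([d["pixels"],s["pixels"][:,100:500]])[:,:,::-1]
cv2.imwrite("pics/w1.png",cv2.resize(i,(800,308)))
h=cv2.cvtColor(d["pixels"],cv2.COLOR_RGB2HSV)
m=cv2.inRange(h,(3,110,30),(18,255,255));n,l,st,c=cv2.connectedComponentsWithStats(m)
for k in range(1,n):
    if st[k,4]>300: print(st[k],c[k].round(),ray(d,c[k],48).round(1), cv2.minAreaRect(np.argwhere(l==k)[:,::-1].astype(np.float32)))
m=(h[:,:,2]<50).astype(np.uint8);n,l,st,c=cv2.connectedComponentsWithStats(m)
for k in range(1,n):
    if st[k,4]>150: print("blk",st[k],c[k].round(),ray(d,c[k],64).round(1))
print(np.round(d["extrinsics"],2).tolist(),np.array(d["intrinsics"])[0,0])
E
```

```text
[  446     9   194   316 34865] [565. 168.] [575.1 125.8] ((597.4935302734375, 153.50254821777344), (211.7090301513672, 283.0867614746094), 23.420095443725586)
[ 296  152   56   62 2172] [323. 179.] [474.6 304.7] ((323.0545959472656, 182.2633056640625), (53.335357666015625, 59.17122268676758), 4.236394882202148)
[ 156  242   78   92 1022] [193. 293.] [318.7 365.8] ((199.11767578125, 290.5294189453125), (28.20096206665039, 116.49166107177734), 40.60129928588867)
[433 270  63  64 853] [466. 305.] [425.2 125.7] ((460.41162109375, 302.9757995605469), (85.55449676513672, 27.837417602539062), 46.273033142089844)
[  0 299  37  33 315] [ 11. 312.] [219.8 516.9] ((18.0, 315.0), (36.0, 32.0), 0.0)
blk [613   5  27  25 499] [628.  18.] [679.  166.3]
blk [ 540   11   76   49 1548] [578.  34.] [655.4 191.2]
blk [ 556  108   75   47 1053] [589. 137.] [601.4 136.4]
blk [608 163  32  48 816] [621. 185.] [582.5  88.2]
blk [475 166  62  51 697] [501. 192.] [533.5 171.4]
blk [306 173  34  35 912] [323. 191.] [469.5 302.4]
blk [631 176   9  38 230] [636. 195.] [581.   71.3]
blk [    0   241   640   159 49296] [318. 341.] [334.6 240.4]
[[0.45, -0.89, -0.0, 57.82], [-0.85, -0.43, 0.3, 500.87], [-0.27, -0.14, -0.95, 511.47], [0.0, 0.0, 0.0, 1.0]] 345.3866282783239
```

View pics/w1.png

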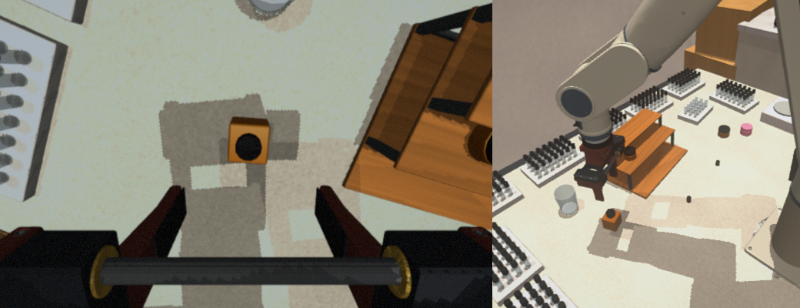

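The wrist view shows the flacon aligned with the fingers, with its cap at (323,191) and so at about (470,302). The gripper body is wide along the closing direction. I'll descend and grip.

Emit:
{"name": "step_arm", "arguments": {"targets": [[[0.12, 0.1, -0.8, 0, 0, 0, 1], [0, 0, -0.8, 0, 0, 0, 1], [0, 0, -0.8, 0, 0, 0, 1], [0, 0, -0.6, 0, 0, 0, 1], [0, 0, -0.24, 0, 0, 0, 1]]]}}

```text
t: 4.15
ee_pos: [469.2, 302.8, 191.0]
orientation: [3.056, 0.723, -0.004]
ft_force: [-0.0, -0.1, -0.4]
width: 87.8
grasp_force: 0.0
```

Emit:
{"name": "step_arm", "arguments": {"targets": [[[0, 0, 0, 0, 0, 0, 0.4], [0, 0, 0, 0, 0, 0, 0.4], [0, 0, 0, 0, 0, 0, 0.4], [0, 0, 0, 0, 0, 0, 0.4], [0, 0, 0, 0, 0, 0, 0.4]]]}}

```text
t: 4.78
ee_pos: [469.9, 303.2, 193.3]
orientation: [-3.057, -0.723, -0.001]
ft_force: [-0.8, -1.4, 5.5]
width: 47.2
grasp_force: 29.2
```

Emit:
{"name": "step_arm", "arguments": {"targets": [[[0, 0, 0, 0, 0, 0, 0.4], [0, 0, 0, 0, 0, 0, 0.4], [0, 0, 0, 0, 0, 0, 0.4], [0, 0, 0, 0, 0, 0, 0.4], [0, 0, 0, 0, 0, 0, 0.4]]]}}

```text
t: 5.4
ee_pos: [469.9, 303.2, 193.3]
orientation: [-3.057, -0.723, -0.001]
ft_force: [-1.6, -0.7, 5.9]
width: 47.1
grasp_force: 29.2
```

Emit:
{"name": "step_arm", "arguments": {"targets": [[[0, 0, 0.3, 0, 0, 0, 0.4], [0, 0, 0.7, 0, 0, 0, 0.4], [0, 0, 0.8, 0, 0, 0, 0.4], [0, 0, 0.8, 0, 0, 0, 0.4], [0, 0, 0.6, 0, 0, 0, 0.4]]]}}

```text
t: 6.02
ee_pos: [469.6, 303.0, 355.1]
orientation: [-3.057, -0.723, -0.002]
ft_force: [0.9, 1.1, -1.5]
width: 46.9
grasp_force: 29.2
```

Emit:
{"name": "step_arm", "arguments": {"targets": [[[0.05, -0.3, 0, 0, 0, -0.4, 0.4], [0.1, -0.6, 0, 0, 0, -0.5, 0.4], [0.1, -0.8, 0, 0, 0, -0.5, 0.4], [0.1, -0.8, 0, 0, 0, -0.5, 0.4], [0.1, -0.8, 0, 0, 0, -0.5, 0.4]]]}}

```text
t: 6.65
ee_pos: [491.4, 135.9, 351.1]
orientation: [3.107, 0.461, -0.004]
ft_force: [0.9, 0.3, -2.1]
width: 46.6
grasp_force: 29.2
```

Emit:
{"name": "step_arm", "arguments": {"targets": [[[0.15, -0.8, 0, 0, 0, -0.5, 0.4], [0.15, -0.8, 0, 0, 0, -0.5, 0.4], [0.15, -0.8, 0, 0, 0, -0.5, 0.4], [0.1, -0.5, 0, 0, 0, -0.34, 0.4], [0.04, -0.28, 0, 0, 0, 0, 0.4]]]}}

```text
t: 7.28
ee_pos: [521.0, -22.7, 351.3]
orientation: [-3.13, -0.261, 0.004]
ft_force: [0.4, 0.5, -2.0]
width: 46.7
grasp_force: 29.2
```

Emit:
{"name": "step_arm", "arguments": {"targets": [[[0, 0, 0, 0, 0, 0, 0.4], [0, 0, 0, 0, 0, 0, 0.4], [0, 0, 0, 0, 0, 0, 0.4], [0, 0, 0, 0, 0, 0, 0.4], [0, 0, 0, 0, 0, 0, 0.4]]]}}

```text
t: 7.9
ee_pos: [521.7, -20.5, 352.7]
orientation: [-3.13, -0.266, -0.0]
ft_force: [-0.4, -0.3, -1.8]
width: 46.7
grasp_force: 29.2
```

```bash
python3 - <<'E'
from h import *
d=get_image("wrist");np.savez("w2.npz",**d)
cv2.imwrite("pics/w2.png",d["pixels"][:,:,::-1])
E
```

```text
(no output)
```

View pics/w2.png

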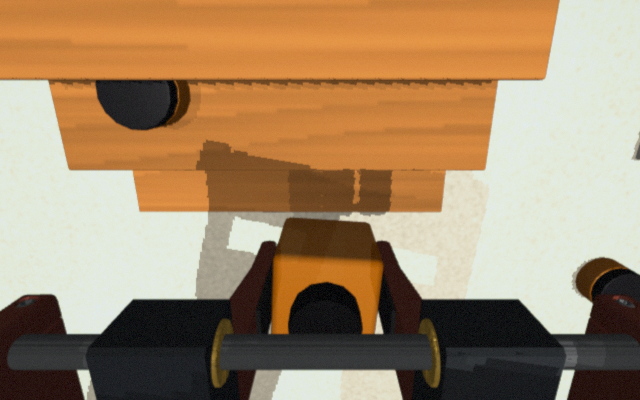

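The wrist view with the flacon held shows the stand edges level (yaw matched). The bottom front edge is at row 211 (cols 138–442), the middle at row 169 (69–486), and the top at row 79 (right corner at 547). The stock jar lid is at (140,90).

```bash
python3 - <<'E'
from h import *
d=np.load("w2.npz")
for a,b,x,z in(((138,211.5),(442,211.5),-110,10),((69,169.5),(486.5,169.5),-50,90)):
    A,B=ray(d,a,z),ray(d,b,z);v=A-B;yaw=np.arctan2(-v[0],v[1]);print(A.round(1),B.round(1),np.linalg.norm(v).round(1),np.degrees(yaw).round(2),((A+B)/2-x*np.array([np.cos(yaw),np.sin(yaw)])).round(1))
print("topcorner",ray(d,(547,79.5),142), "expect stand(10,-150)")
print("sj",ray(d,(139,87),123).round(1), ray(d,(139,130),123))
E
```

```text
[461.7 157.1] [ 512.6 -139.8] 301.2 9.73 [595.5  27.2]
[521.2 165.5] [ 571.8 -129.6] 299.4 9.73 [595.8  26.4]
topcorner [ 630.35701107 -119.57131388] expect stand(10,-150)
sj [589.2  99.7] [564.41623674  99.52657032]
```

Emit:
{"name": "step_arm", "arguments": {"targets": [[[0, 0, -0.5, 0, 0, 0, 0.4], [0, 0, -0.8, 0, 0, 0, 0.4], [0, 0, -0.8, 0, 0, 0, 0.4], [0, 0, -0.5, 0, 0, 0, 0.4], [0, 0, -0.2, 0, 0, 0, 0.4]]]}}

```text
t: 8.57
ee_pos: [521.4, -20.8, 211.3]
orientation: [-3.13, -0.265, 0.003]
ft_force: [0.2, 0.4, -2.1]
width: 46.9
grasp_force: 29.2
```

Emit:
{"name": "step_arm", "arguments": {"targets": [[[0, 0, -0.1, 0, 0, 0, 0.4], [0, 0, -0.06, 0, 0, 0, 0.4], [0, 0, -0.02, 0, 0, 0, 0.4], [0, 0, 0, 0, 0, 0, 0.4], [0, 0, 0, 0, 0, 0, 0.4]]]}}

```text
t: 9.2
ee_pos: [521.9, -20.9, 204.1]
orientation: [3.13, 0.265, 0.001]
ft_force: [-0.2, -0.6, -1.7]
width: 46.9
grasp_force: 29.2
```

Emit:
{"name": "step_arm", "arguments": {"targets": [[[0, 0, -0.03, 0, 0, 0, 0.4], [0, 0, 0, 0, 0, 0, 0.4], [0, 0, 0, 0, 0, 0, 0.75], [0, 0, 0, 0, 0, 0, 0.75], [0, 0, 0, 0, 0, 0, 0.75]]]}}

```text
t: 9.82
ee_pos: [521.7, -20.9, 202.1]
orientation: [-3.13, -0.265, 0.0]
ft_force: [0.8, -0.5, 0.6]
width: 65.6
grasp_force: 0.0
```

Emit:
{"name": "step_arm", "arguments": {"targets": [[[0, 0, 0, 0, 0, 0, 0.75], [-0.2, -0.034, 0, 0, 0, 0, 0.75], [-0.4, -0.068, 0, 0, 0, 0, 0.75], [-0.5, -0.085, 0, 0, 0, 0, 0.75], [-0.2, -0.034, 0, 0, 0, 0, 0.75]]]}}

```text
t: 10.45
ee_pos: [454.9, -32.1, 202.1]
orientation: [-3.13, -0.264, 0.003]
ft_force: [-0.2, -0.1, 0.0]
width: 65.9
grasp_force: 0.0
```

Emit:
{"name": "step_arm", "arguments": {"targets": [[[0, 0, 0, 0, 0, 0, 0.15], [0, 0, 0, 0, 0, 0, 0.15], [0, 0, 0, 0, 0, 0, 0.15], [0, 0, 0, 0, 0, 0, 0.15], [0, 0, 0, 0, 0, 0, 0.15]]]}}

```text
t: 11.08
ee_pos: [456.9, -31.9, 202.1]
orientation: [3.13, 0.265, 0.0]
ft_force: [0.0, 0.5, 0.5]
width: 19.6
grasp_force: 0.0
```

```bash
python3 - <<'E'
from h import *
d=get_image("wrist");s=get_image("side")
i=np.hstack([d["pixels"],s["pixels"][60:460,200:420][:340]]) if 0 else d["pixels"]
c=cv2.resize(s["pixels"][130:290,200:370],(425,400));i=np.hstack([cv2.resize(i,(375,234)),np.zeros((234,0,3),np.uint8)])
o=np.zeros((400,800,3),np.uint8);o[:234,:375]=i;o[:,375:]=c
cv2.imwrite("pics/w3.png",o[:,:,::-1])
print(np.round(readout.get_obs()["ee_pos"],1))
E
```

```text
[456.8 -31.9 202.2]
```

View pics/w3.png

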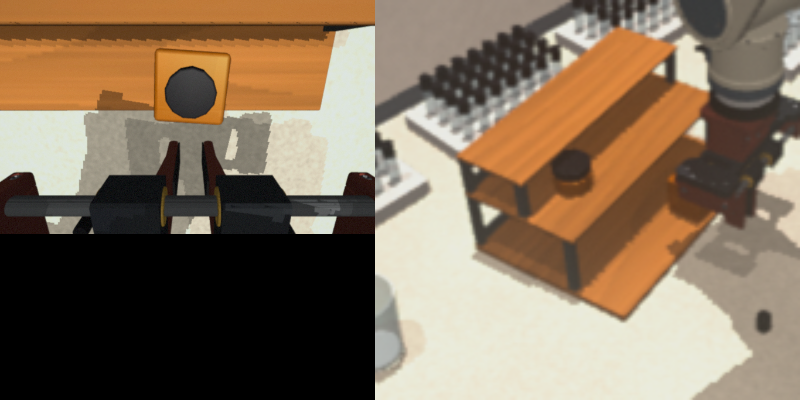

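The flacon stands upright on the ledge, nearly square. I'll push it in slowly along the stand's x.

Emit:
{"name": "step_arm", "arguments": {"targets": [[[0.2, 0.034, 0, 0, 0, 0, 0.15], [0.25, 0.043, 0, 0, 0, 0, 0.15], [0.14, 0.024, 0, 0, 0, 0, 0.15], [0.1, 0.017, 0, 0, 0, 0, 0.15], [0.1, 0.017, 0, 0, 0, 0, 0.15]]]}}

```text
t: 11.8
ee_pos: [496.1, -25.1, 202.0]
orientation: [-3.13, -0.265, 0.002]
ft_force: [-1.9, -0.3, 1.8]
width: 13.2
grasp_force: 0.9
```

Emit:
{"name": "step_arm", "arguments": {"targets": [[[0.12, 0.02, 0, 0, 0, 0, 0.15], [0.12, 0.02, 0, 0, 0, 0, 0.15], [0.12, 0.02, 0, 0, 0, 0, 0.15], [0.12, 0.02, 0, 0, 0, 0, 0.15], [0.12, 0.02, 0, 0, 0, 0, 0.15]]]}}

```text
t: 12.42
ee_pos: [526.6, -20.1, 202.1]
orientation: [-3.13, -0.265, -0.0]
ft_force: [-1.7, 0.1, -0.9]
width: 13.4
grasp_force: 0.4
```

Emit:
{"name": "step_arm", "arguments": {"targets": [[[0.06, 0.01, 0, 0, 0, 0, 0.15], [0.06, 0.01, 0, 0, 0, 0, 0.15], [0.04, 0.007, 0, 0, 0, 0, 0.15], [0, 0, 0, 0, 0, 0, 0.15], [0, 0, 0, 0, 0, 0, 0.15]]]}}

```text
t: 13.05
ee_pos: [534.4, -18.8, 202.3]
orientation: [3.13, 0.265, 0.001]
ft_force: [-0.5, -0.7, -0.3]
width: 13.3
grasp_force: 0.0
```

```bash
python3 - <<'E'
from h import *
d=get_image("wrist");np.savez("w4.npz",**d)
cv2.imwrite("pics/w4.png",d["pixels"][:,:,::-1])
p=np.array(readout.get_obs()["ee_pos"])[:2]-[595.6,26.8];a=np.radians(9.73);print(p@[np.cos(a),np.sin(a)],p@[-np.sin(a),np.cos(a)])
E
```

```text
-68.064387635153 -34.644834127646554
```

View pics/w4.png

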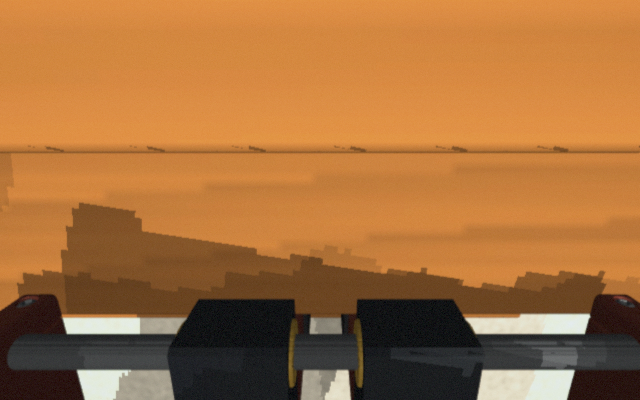

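The wrist view shows nothing of the flacon in front of the middle board, whose edge is at about row 315 behind the gripper. I'll push the last 5 mm, then back off and look.

Emit:
{"name": "step_arm", "arguments": {"targets": [[[0.04, 0.007, 0, 0, 0, 0, 0.15], [0.04, 0.007, 0, 0, 0, 0, 0.15], [0.02, 0.003, 0, 0, 0, 0, 0.15], [0, 0, 0, 0, 0, 0, 0.15], [0, 0, 0, 0, 0, 0, 0.15]]]}}

```text
t: 13.72
ee_pos: [539.3, -18.0, 202.1]
orientation: [3.13, 0.265, 0.001]
ft_force: [-1.2, 0.1, -0.4]
width: 13.2
grasp_force: 0.2
```

Emit:
{"name": "step_arm", "arguments": {"targets": [[[-0.2, -0.034, 0, 0, 0, 0, 0.15], [-0.5, -0.085, 0, 0, 0, 0, 0.15], [-0.8, -0.136, 0, 0, 0, 0, 0.15], [-0.9, -0.15, 0.2, 0, 0, 0, 0.15], [-0.5, -0.085, 0.2, 0, 0, 0, 0.15]]]}}

```text
t: 14.35
ee_pos: [391.3, -42.6, 222.2]
orientation: [-3.13, -0.264, 0.004]
ft_force: [-0.1, -0.1, 0.7]
width: 13.3
grasp_force: 0.0
```

Emit:
{"name": "step_arm", "arguments": {"targets": [[[0, 0, 0, 0, 0, 0, 0.15], [0, 0, 0, 0, 0, 0, 0.15], [0, 0, 0, 0, 0, 0, 0.15], [0, 0, 0, 0, 0, 0, 0.15], [0, 0, 0, 0, 0, 0, 0.15]]]}}

```text
t: 14.98
ee_pos: [394.5, -42.4, 222.0]
orientation: [-3.13, -0.265, 0.0]
ft_force: [0.5, 0.5, 0.0]
width: 13.3
grasp_force: 0.0
```

```bash
python3 - <<'E'
from h import *
d=get_image("wrist");np.savez("w5.npz",**d)
s=get_image("side")["pixels"]
o=np.zeros((500,800,3),np.uint8);o[:250,:400]=cv2.resize(d["pixels"],(400,250));o[:,400:]=cv2.resize(s[140:270,240:344],(400,500))
c=cv2.resize(d["pixels"][0:125,220:420],(400,250));o[250:,:400]=c
cv2.imwrite("pics/w5.png",o[:,:,::-1])
E
```

```text
(no output)
```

View pics/w5.png

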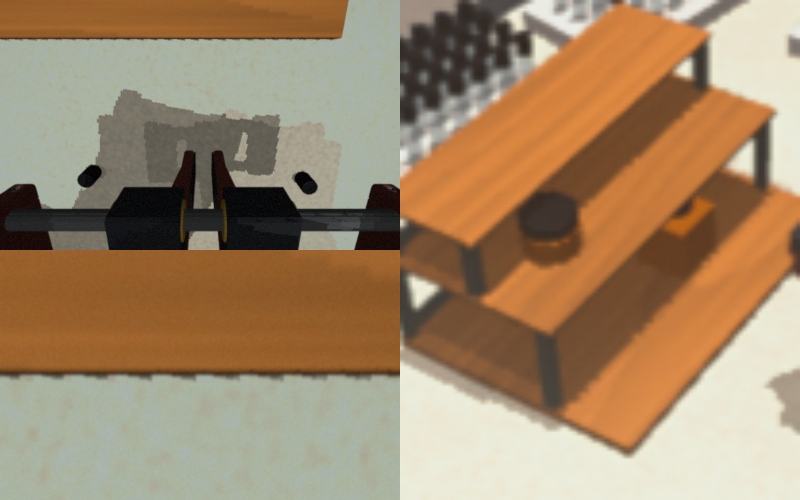

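Side view: the flacon stands upright under the middle board, with shoulder corners at crop (690,238) and (714,203). I'll work out how far it sticks out.

```bash
python3 - <<'E'
from h import *
s=get_image("side");a=np.radians(9.73)
def st(u,v,z):
    p=ray(s,(240+(u-400)/3.846-.4,140+v/3.846-.4),z)-[595.6,26.8];return np.round([p@[np.cos(a),np.sin(a)],p@[-np.sin(a),np.cos(a)]],1)
for p in((690,238,58),(714,203,58),(657,225,58),(553,332,90),(776,112,90)):print(p,st(*p))
E
```

```text
(690, 238, 58) [-56.8 -12.6]
(714, 203, 58) [-50.2 -57. ]
(657, 225, 58) [-27.1 -12.3]
(553, 332, 90) [-51.2 146.8]
(776, 112, 90) [ -52.9 -146.4]
```

The flacon sticks out only about 3–5 mm, so that's good. Now the jar.

Emit:
{"name": "step_arm", "arguments": {"targets": [[[0.1, -0.5, 0.5, 0, 0, 0, 1], [0.2, -0.8, 0.5, 0, 0, 0, 1], [0.2, -0.8, 0.5, 0, 0, 0, 1], [0.2, -0.8, 0.3, 0, 0, 0, 1], [0.2, -0.8, 0, 0, 0, 0, 1]]]}}

```text
t: 15.75
ee_pos: [439.7, -229.1, 313.6]
orientation: [3.129, 0.264, 0.004]
ft_force: [0.4, -0.3, -0.5]
width: 59.8
grasp_force: 0.0
```

Emit:
{"name": "step_arm", "arguments": {"targets": [[[0.2, -0.8, 0, 0, 0, 0, 1], [0.2, -0.8, 0, 0, 0, 0, 1], [0.1, -0.4, 0, 0, 0, 0, 1], [0, 0, 0, 0, 0, 0, 1], [0, 0, 0, 0, 0, 0, 1]]]}}

```text
t: 16.38
ee_pos: [463.8, -326.3, 311.8]
orientation: [-3.129, -0.265, 0.002]
ft_force: [0.5, -0.4, 0.2]
width: 88.1
grasp_force: 0.0
```

```bash
python3 - <<'E'
from h import *
d=get_image("wrist")
cv2.imwrite("pics/w6.png",d["pixels"][:,:,::-1])
h=cv2.cvtColor(d["pixels"],cv2.COLOR_RGB2HSV)
for nm,m in(("blk",(h[:,:,2]<60).astype(np.uint8)),("pink",cv2.inRange(h,(150,60,60),(179,255,255)))):
  n,l,st,c=cv2.connectedComponentsWithStats(m)
  for k in range(1,n):
    if st[k,4]>300: print(nm,st[k],ray(d,st[k][:2]+st[k][2:4]/2-.5,36).round(1))
print(readout.get_obs()["ee_pos"])
E
```

```text
blk [ 83   0  23  98 489] [ 547.4 -151.9]
blk [366  25 183   8 422] [ 601.  -392.3]
blk [561 115  44  89 598] [ 531.5 -509.8]
blk [ 300  165   63   68 3332] [ 469.2 -329.8]
blk [    0   241   640   159 50965] [ 357.9 -339.2]
blk [104 245  29  24 432] [ 390.5 -166.2]
pink [ 372  248   51   67 2379] [ 407.1 -397.1]
[ 463.84305672 -326.13375027  311.92041187]
```

View pics/w6.png

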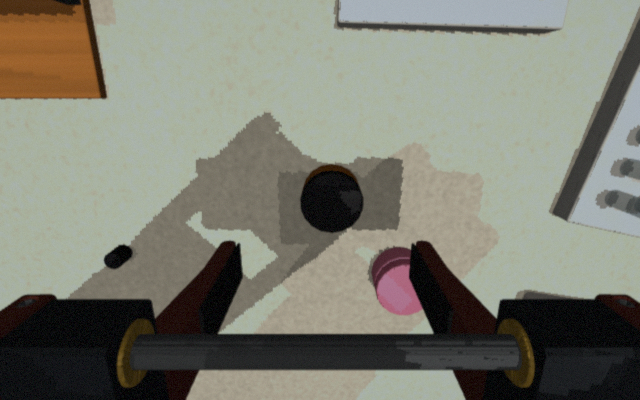

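The wrist view shows the jar lid at (331,199), so at about (468.5,-330). The pink decoy at (398,281) is well clear of the finger path.

Emit:
{"name": "step_arm", "arguments": {"targets": [[[0.09, -0.08, -0.6, 0, 0, 0, 1], [0, 0, -0.8, 0, 0, 0, 1], [0, 0, -0.7, 0, 0, 0, 1], [0, 0, -0.3, 0, 0, 0, 1], [0, 0, -0.1, 0, 0, 0, 1]]]}}

```text
t: 17.05
ee_pos: [468.7, -330.9, 186.9]
orientation: [-3.13, -0.266, 0.001]
ft_force: [-0.5, -0.9, 0.4]
width: 88.2
grasp_force: 0.0
```

Emit:
{"name": "step_arm", "arguments": {"targets": [[[0, 0, 0, 0, 0, 0, 0.45], [0, 0, 0, 0, 0, 0, 0.45], [0, 0, 0, 0, 0, 0, 0.45], [0, 0, 0, 0, 0, 0, 0.45], [0, 0, 0, 0, 0, 0, 0.45]]]}}

```text
t: 17.68
ee_pos: [468.8, -331.6, 187.7]
orientation: [3.13, 0.264, 0.001]
ft_force: [0.1, 0.4, 6.0]
width: 49.6
grasp_force: 30.0
```

Emit:
{"name": "step_arm", "arguments": {"targets": [[[0, 0, 0, 0, 0, 0, 0.45], [0, 0, 0.3, 0, 0, 0, 0.45], [0, 0, 0.8, 0, 0, 0, 0.45], [0, 0, 0.8, 0, 0, 0, 0.45], [0, 0, 0.8, 0, 0, 0, 0.45]]]}}

```text
t: 18.3
ee_pos: [468.5, -331.4, 324.0]
orientation: [3.13, 0.265, 0.0]
ft_force: [-0.5, -1.3, -0.3]
width: 49.9
grasp_force: 30.0
```

Emit:
{"name": "step_arm", "arguments": {"targets": [[[0.1, 0.3, 0.2, 0, 0, 0, 0.45], [0.2, 0.6, 0.2, 0, 0, 0, 0.45], [0.25, 0.8, 0.2, 0, 0, 0, 0.45], [0.25, 0.8, 0, 0, 0, 0, 0.45], [0.25, 0.8, 0, 0, 0, 0, 0.45]]]}}

```text
t: 18.92
ee_pos: [521.1, -164.3, 351.3]
orientation: [-3.13, -0.265, 0.002]
ft_force: [0.1, -0.1, -1.7]
width: 49.3
grasp_force: 30.0
```

Emit:
{"name": "step_arm", "arguments": {"targets": [[[0.3, 0.8, 0, 0, 0, 0, 0.45], [0.3, 0.8, 0, 0, 0, 0, 0.45], [0.3, 0.8, 0, 0, 0, 0, 0.45], [0.2, 0.5, 0, 0, 0, 0, 0.45], [0.14, 0.3, 0, 0, 0, 0, 0.45]]]}}

```text
t: 19.55
ee_pos: [583.0, -4.5, 351.1]
orientation: [-3.13, -0.267, 0.003]
ft_force: [0.7, -0.7, -0.7]
width: 49.4
grasp_force: 30.0
```

Emit:
{"name": "step_arm", "arguments": {"targets": [[[0, 0, 0, 0, 0, 0, 0.45], [0, 0, -0.4, 0, 0, 0, 0.45], [0, 0, -0.5, 0, 0, 0, 0.45], [0, 0, -0.3, 0, 0, 0, 0.45], [0, 0, 0, 0, 0, 0, 0.45]]]}}

```text
t: 20.18
ee_pos: [582.6, -7.1, 291.1]
orientation: [-3.13, -0.263, 0.004]
ft_force: [0.3, 1.1, -0.5]
width: 49.4
grasp_force: 30.0
```

Emit:
{"name": "step_arm", "arguments": {"targets": [[[0, 0, -0.14, 0, 0, 0, 0.45], [0, 0, -0.08, 0, 0, 0, 0.45], [0, 0, -0.04, 0, 0, 0, 0.45], [0, 0, 0, 0, 0, 0, 0.45], [0, 0, 0, 0, 0, 0, 0.45]]]}}

```text
t: 20.8
ee_pos: [583.3, -6.4, 279.4]
orientation: [3.13, 0.265, 0.001]
ft_force: [0.8, 0.8, -0.3]
width: 49.4
grasp_force: 30.0
```

```bash
python3 - <<'E'
from h import *
d=get_image("wrist");s=get_image("side")["pixels"]
o=np.zeros((500,800,3),np.uint8);o[:250,:400]=cv2.resize(d["pixels"],(400,250));o[:,400:]=cv2.resize(s[110:270,220:348],(400,500))
cv2.imwrite("pics/w7.png",o[:,:,::-1]);print(readout.get_obs()["ee_pos"],readout.get_obs()["ft_force"])
E
```

```text
[583.29826311  -6.47152096 279.36544059] [ 0.17149044 -0.40230197 -0.62160902]
```

View pics/w7.png

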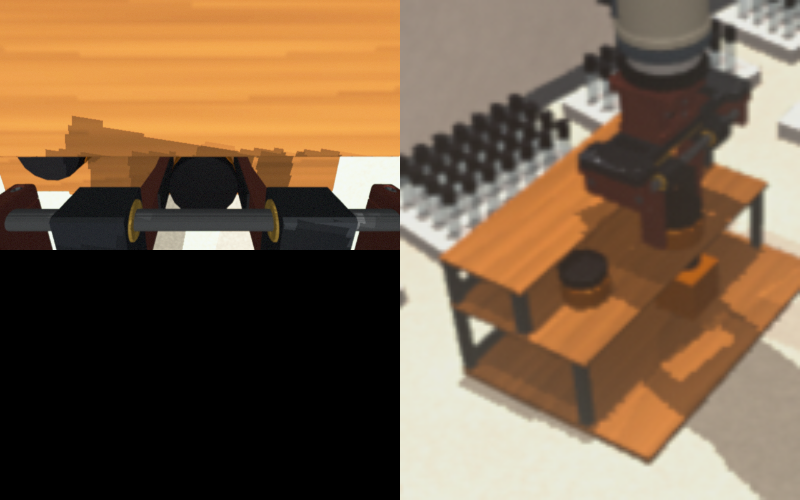

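The jar is held upright just above the upper ledge, clear of the stock jar. I'll set it down, release, back off, and part-close the fingers.

Emit:
{"name": "step_arm", "arguments": {"targets": [[[0, 0, -0.03, 0, 0, 0, 0.45], [0, 0, 0, 0, 0, 0, 0.45], [0, 0, 0, 0, 0, 0, 0.75], [0, 0, 0, 0, 0, 0, 0.75], [0, 0, 0, 0, 0, 0, 0.75]]]}}

```text
t: 21.52
ee_pos: [583.3, -6.5, 277.7]
orientation: [-3.13, -0.265, -0.0]
ft_force: [-0.1, 0.2, -0.4]
width: 65.7
grasp_force: 0.0
```

Emit:
{"name": "step_arm", "arguments": {"targets": [[[0, 0, 0, 0, 0, 0, 0.75], [-0.2, -0.034, 0, 0, 0, 0, 0.75], [-0.4, -0.068, 0, 0, 0, 0, 0.75], [-0.5, -0.085, 0, 0, 0, 0, 0.75], [-0.22, -0.038, 0, 0, 0, 0, 0.75]]]}}

```text
t: 22.15
ee_pos: [515.6, -17.9, 277.6]
orientation: [-3.13, -0.264, 0.002]
ft_force: [-0.6, -0.2, 1.0]
width: 65.7
grasp_force: 0.0
```

Emit:
{"name": "step_arm", "arguments": {"targets": [[[0, 0, 0, 0, 0, 0, 0.2], [0, 0, 0, 0, 0, 0, 0.2], [0, 0, 0, 0, 0, 0, 0.2], [0, 0, 0, 0, 0, 0, 0.2], [0, 0, 0, 0, 0, 0, 0.2]]]}}

```text
t: 22.78
ee_pos: [517.4, -17.7, 277.6]
orientation: [-3.13, -0.265, 0.0]
ft_force: [-0.3, 0.6, -0.3]
width: 20.3
grasp_force: 0.0
```

```bash
cat >> h.py <<'E'
a=np.radians(9.73)
def st(p):
    p=np.array(p)[:2]-[595.6,26.8];return np.round([p@[np.cos(a),np.sin(a)],p@[-np.sin(a),np.cos(a)]],1)
E
python3 - <<'E'
from h import *
d=get_image("wrist");h=cv2.cvtColor(d["pixels"],cv2.COLOR_RGB2HSV)
m=(h[:,:,2]<60).astype(np.uint8);m[235:]=0;n,l,s,c=cv2.connectedComponentsWithStats(m)
for k in range(1,n):
    if s[k,4]>400:
        b=s[k];print(b,st(ray(d,b[:2]+b[2:4]/2-.5,126)),st(ray(d,(b[0]+b[2]/2,b[1]+b[3]),126)))
print(st(readout.get_obs()["ee_pos"]),readout.get_obs()["width"])
E
```

```text
[   0   60  110   80 7733] [-2.9 68. ] [-17.6  71.3]
[ 263   82  126  128 3905] [-19.7 -31.2] [-45.7 -31.3]
[-84.7 -30.6] 18.283960304152156
```

The jar stands at stand (-20,-31), in line with the fingers. I'll push it.

Emit:
{"name": "step_arm", "arguments": {"targets": [[[0.2, 0.034, 0, 0, 0, 0, 0.2], [0.2, 0.034, 0, 0, 0, 0, 0.2], [0.1, 0.017, 0, 0, 0, 0, 0.2], [0.1, 0.017, 0, 0, 0, 0, 0.2], [0.1, 0.017, 0, 0, 0, 0, 0.2]]]}}

```text
t: 23.45
ee_pos: [552.3, -11.7, 277.6]
orientation: [-3.13, -0.265, 0.001]
ft_force: [0.0, -0.3, -0.3]
width: 17.4
grasp_force: 0.3
```

Emit:
{"name": "step_arm", "arguments": {"targets": [[[0.12, 0.02, 0, 0, 0, 0, 0.2], [0.12, 0.02, 0, 0, 0, 0, 0.2], [0.12, 0.02, 0, 0, 0, 0, 0.2], [0.12, 0.02, 0, 0, 0, 0, 0.2], [0.12, 0.02, 0, 0, 0, 0, 0.2]]]}}

```text
t: 24.08
ee_pos: [582.7, -6.7, 277.7]
orientation: [3.13, 0.265, 0.0]
ft_force: [-0.9, -0.4, -0.1]
width: 18.0
grasp_force: 0.2
```

Emit:
{"name": "step_arm", "arguments": {"targets": [[[0.1, 0.017, 0, 0, 0, 0, 0.2], [0.08, 0.014, 0, 0, 0, 0, 0.2], [0.06, 0.01, 0, 0, 0, 0, 0.2], [0, 0, 0, 0, 0, 0, 0.2], [0, 0, 0, 0, 0, 0, 0.2]]]}}

```text
t: 24.7
ee_pos: [594.2, -4.8, 277.7]
orientation: [-3.13, -0.265, -0.0]
ft_force: [-0.0, -0.0, 0.3]
width: 17.5
grasp_force: 0.0
```

```bash
python3 - <<'E'
from h import *
print(st(readout.get_obs()["ee_pos"]),readout.get_obs()["width"])
E
```

```text
[ -6.8 -30.9] 17.543835912393064
```

Emit:
{"name": "step_arm", "arguments": {"targets": [[[0.04, 0.007, 0, 0, 0, 0, 0.2], [0.03, 0.005, 0, 0, 0, 0, 0.2], [0.01, 0.002, 0, 0, 0, 0, 0.2], [0, 0, 0, 0, 0, 0, 0.2], [0, 0, 0, 0, 0, 0, 0.2]]]}}

```text
t: 25.32
ee_pos: [598.3, -4.0, 277.7]
orientation: [3.13, 0.265, 0.0]
ft_force: [-1.2, -0.1, 0.1]
width: 17.7
grasp_force: 0.0
```

Emit:
{"name": "step_arm", "arguments": {"targets": [[[-0.2, -0.034, 0, 0, 0, 0, 0.2], [-0.5, -0.085, 0, 0, 0, 0, 0.2], [-0.6, -0.1, 0, 0, 0, 0, 0.2], [-0.4, -0.068, 0, 0, 0, 0, 0.2], [0, 0, 0, 0, 0, 0, 0.2]]]}}

```text
t: 25.95
ee_pos: [511.7, -18.6, 277.7]
orientation: [-3.13, -0.264, 0.002]
ft_force: [0.0, -0.1, 0.4]
width: 17.5
grasp_force: 0.0
```

```bash
python3 - <<'E'
from h import *
d=get_image("wrist");h=cv2.cvtColor(d["pixels"],cv2.COLOR_RGB2HSV);np.savez("w8.npz",**d)
m=(h[:,:,2]<60).astype(np.uint8);m[235:]=0;n,l,s,c=cv2.connectedComponentsWithStats(m)
for k in range(1,n):
    if s[k,4]>30:
        b=s[k];print(b,st(ray(d,(b[0]+b[2]/2,b[1]+b[3]),126)))
print(st(readout.get_obs()["ee_pos"]))
E
```

```text
[567  39  60   8 311] [   8.6 -126.1]
[   0   40  132   85 8658] [-17.9  66. ]
[ 286   40   81   19 1029] [  4.8 -31.4]
[-89.1 -30.7]
```

Emit:
{"name": "step_arm", "arguments": {"targets": [[[-0.8, -0.14, 0.3, 0, 0, 0, 0.2], [-0.9, -0.15, 0.6, 0, 0, 0, 0.2], [-0.6, -0.1, 0.8, 0, 0, 0, 0.2], [0, 0, 0.4, 0, 0, 0, 0.2], [0, 0, 0, 0, 0, 0, 0.2]]]}}

```text
t: 26.62
ee_pos: [399.4, -38.0, 384.4]
orientation: [3.129, 0.264, 0.008]
ft_force: [-0.5, -0.0, 0.1]
width: 17.6
grasp_force: 0.0
```

Emit:
{"name": "step_arm", "arguments": {"targets": [[[0, 0, 0, 0, 0, 0, 0.2], [0, 0, 0, 0, 0, 0, 0.2], [0, 0, 0, 0, 0, 0, 0.2], [0, 0, 0, 0, 0, 0, 0.2], [0, 0, 0, 0, 0, 0, 0.2]]]}}

```text
t: 27.25
ee_pos: [398.2, -37.9, 382.5]
orientation: [-3.13, -0.265, 0.001]
ft_force: [-0.6, 0.3, -0.4]
width: 17.4
grasp_force: 0.0
```

```bash
python3 - <<'E'
from h import *
d=np.load("w8.npz");v=cv2.cvtColor(d["pixels"],cv2.COLOR_RGB2HSV)[:,:,2]
print("roof edge at col 326:",st(ray(d,(326,39.5),142)),v[30:62:2,326],"next to it",v[34:46,420])
d=get_image("wrist");h=cv2.cvtColor(d["pixels"],cv2.COLOR_RGB2HSV)
m=(h[:,:,2]<60).astype(np.uint8);m[235:]=0;n,l,s,c=cv2.connectedComponentsWithStats(m)
for k in range(1,n):
    if s[k,4]>30:
        b=s[k];print(b,st(ray(d,(b[0]+b[2]/2,b[1]+b[3]),126)))
# project expected points: flacon front shoulder & roof edge, sample column values
K,E=np.array(d["intrinsics"]),np.array(d["extrinsics"])
def pj(x,y,z):
    w=[595.6+x*np.cos(a)-y*np.sin(a),26.8+x*np.sin(a)+y*np.cos(a),z];q=K@(E[:3,:3]@w+E[:3,3]);return (q[:2]/q[2]).round(1)
for y in(-50,-35,-20,30):
    e=pj(-50,y,90);print(y,"edge",e,"shoulder@-53",pj(-53,y,58),"foot",pj(-53,y,10),"front",pj(-110,y,10));c=int(e[0]);print([tuple(h[r,c]) for r in range(int(e[1])-4,int(e[1])+16,2)])
E
```

```text
roof edge at col 326: [  9.1 -31.2] [208 211 193 166 102  47  23  25  16  44  28  16  18  59  60 126] next to it [187 173 161 140 101  75  86  98 103 102 102 105]
[120   0  18   5  62] [-71.   88.6]
[301   0  55  11 525] [-74.4 -32.8]
[445   0  14   4  45] [ -70.6 -107.9]
[214 198  19  18 254] [-207.8   43.5]
[416 205  18  18 230] [-213.3 -103.9]
-50 edge [353.1 -17.2] shoulder@-53 [349.8  -0.6] foot [346.3  12.7] front [345.2  78.9]
[(np.uint8(22), np.uint8(39), np.uint8(152)), (np.uint8(27), np.uint8(34), np.uint8(151)), (np.uint8(26), np.uint8(36), np.uint8(155)), (np.uint8(20), np.uint8(42), np.uint8(156)), (np.uint8(20), np.uint8(36), np.uint8(154)), (np.uint8(22), np.uint8(39), np.uint8(150)), (np.uint8(21), np.uint8(35), np.uint8(151)), (np.uint8(22), np.uint8(41), np.uint8(155)), (np.uint8(23), np.uint8(37), np.uint8(153)), (np.uint8(22), np.uint8(39), np.uint8(151))]
-35 edge [331.3 -17.1] shoulder@-53 [330.6  -0.6] foot [329.8  12.7] front [329.6  78.9]
[(np.uint8(53), np.uint8(13), np.uint8(162)), (np.uint8(50), np.uint8(19), np.uint8(164)), (np.uint8(46), np.uint8(26), np
[... 698 characters left out ...]
 np.uint8(39), np.uint8(59)), (np.uint8(21), np.uint8(41), np.uint8(105)), (np.uint8(22), np.uint8(38), np.uint8(147)), (np.uint8(23), np.uint8(37), np.uint8(157))]
30 edge [237.  -17.1] shoulder@-53 [247.3  -0.5] foot [258.6  12.7] front [262.1  79. ]
[(np.uint8(30), np.uint8(18), np.uint8(14)), (np.uint8(140), np.uint8(48), np.uint8(16)), (np.uint8(90), np.uint8(16), np.uint8(16)), (np.uint8(120), np.uint8(49), np.uint8(26)), (np.uint8(135), np.uint8(44), np.uint8(23)), (np.uint8(10), np.uint8(43), np.uint8(18)), (np.uint8(100), np.uint8(36), np.uint8(21)), (np.uint8(120), np.uint8(64), np.uint8(20)), (np.uint8(135), np.uint8(22), np.uint8(23)), (np.uint8(105), np.uint8(30), np.uint8(17))]
```

Both measurements agree. The flacon's front foot is about 2–3 mm past the middle board's edge, and the jar is about 5 mm past the top board's edge.

```bash
python3 -c "
from workcell import ctrl;print(ctrl.close_job())"
```

```text
the job is handed in; nothing more can be done
None
```

The job is handed in: the flacon is on the lower tier, about 2–5 mm past the middle board's edge, and the jar is on the upper tier, about 5 mm past the top board's edge. The arm never worked near the beaker, and I saw no contact with the stock. It took about 27 s of robot time, and I viewed 11 pictures, one over the limit of 10.

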